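# Green test tile from the rack to the display stand

## Task

In the pottery studio, take the green glaze test tile by its top edge, slide it straight up out of the slotted wooden rack, and stand it upright in the wide slot of the pale wooden stand. Lower it to the bottom of the slot before letting go. Leave the white and the terracotta tile standing in their slots.

Things in the scene. Friction and masses are not known exactly. Their poses are not given: they have to be found in the camera images.
- green_tile_center (a point): Green glazed ceramic tile, 100 mm wide (its x), 10 mm thick (y), 110 mm tall (z), 0.2 kg, upright in one of the three parallel slots, 70 mm apart, of a fixed dark wooden rack (128 x 236 mm, 45 mm high, slot floors 10 mm above the table): top edge 120 mm above the table, 75 mm stands free. Which tile is in which slot varies. This point: its centre, 55 mm below its top edge. It clears the rack 35 mm up.
- white_tile_center (a point): White glazed tile, a bystander the same size and shape as the green one, in another slot of the same rack, to be left standing. This point is its centre, 55 mm below its upper edge; axes as for the green tile. Its slot is 16 mm wide and 108 mm long, closed at the ends.
- terracotta_tile_center (a point): Terracotta (red-brown) glazed tile, a bystander the same size and shape as the green one, in another slot of the same rack, to be left standing. This point is its centre, 55 mm below its upper edge; axes as for the green tile. Its slot is 16 mm wide and 108 mm long, closed at the ends.
- stand: Pale wooden stand fixed to the table, 154 mm (its x) x 90 mm (y), one slot along its x: 26 mm wide, 130 mm long, closed at the ends, floor 10 mm above the table, walls to 50 mm, then flared lips that widen the mouth to 45 mm at 60 mm height. Origin: its underside, at table height, under the middle of the slot; z up. A seated tile has its centre 65 mm up and may lean 18 degrees.
Mind the look-alikes: they are no part of the job. What is meant by the part that bears terracotta_tile_center is not blue or yellow, and is the smaller of those in its own colour.

How it is judged:
On the way, in this order (a step that is already met when the one before it is completed fails the run):
1. the green tile is lifted clear above the rack (height (world z) of green_tile_center above 0.105 m), for 0.1 s.
2. the green tile is lowered into the slot of the stand, to within 25 mm of its floor, while still held (x of green_tile_center in the frame of stand between -0.025 and 0.025 m and y of green_tile_center in the frame of stand between -0.02 and 0.02 m and z of green_tile_center in the frame of stand below 0.09 m and contact force between the fingers and green_tile above 0.5 N), for 0.1 s.
At the end, for the whole second after the job is handed in: The green tile stands in the stand's slot, its centre within 25 mm along and 20 mm across the slot, 55 to 75 mm above the table, leaning less than 24 degrees, at rest; the white and terracotta tiles stand in their slots within 25 mm of where they began, leaning less than 20 degrees (x of green_tile_center in the frame of stand between -0.025 and 0.025 m and y of green_tile_center in the frame of stand between -0.02 and 0.02 m and z of green_tile_center in the frame of stand between 0.055 and 0.075 m and angle between green_tile_center's own z axis and vertical below 0.42 rad and linear speed of green_tile below 0.02 m/s and angle between each of white_tile_center, terracotta_tile_center's own z axis and vertical below 0.35 rad and distance of each of white_tile_center, terracotta_tile_center from where it was at the start of the episode below 0.025 m); the robot touches nothing.
It fails at once if the white or terracotta tile is moved more than 25 mm (distance of any of white_tile_center, terracotta_tile_center from where it was at the start of the episode above 0.025 m).
It also fails if it takes over 40 s, if anything falls off the work surface, if the arm or the gripper's body presses on something with over 40 N, if the wrist force passes 120 N, or if a joint passes its speed limit or range.

## Robot

A 6-joint arm with a two-finger parallel gripper is mounted at the origin on the work surface. World frame = base frame: x ahead of the robot, y to its left, z up, the work surface at z = 0. Lengths are in m, angles in rad, forces in N, time in s.
With the tool pointing down it reaches from about 0.35 to 0.775 m from the base axis. Payload 7.3 kg.
Tool frame: the origin (TCP) lies at the very end of the fingers, on their centre line; the grasp point (between the pads) lies 19 mm behind it; z points along the fingers, x is the direction in which the jaws open and shut, and the axes are right-handed (so a half turn about z gives the same grasp; the last joint's range is limited). The gripper opens to 92 mm and grips with 3 to 60 N. Pads are 19 mm wide; open, the fingers measure 130 mm over their backs; the gripper's body (75 mm by 190 mm) begins 47 mm behind the grasp point.
Start: joints at [-1.266, 0.342, 1.524, -0, 1.275, -0.146], TCP at [0.229, -0.473, 0.227] pointing down, gripper open.
Joint ranges: [-2.53, 2.53], [-0.77, 2.02], [0.04, 2.7], [-1, 4.14], [0.28, 2.66], [-3.11, 3.11]. Speed limits (rad/s): [2.57, 2.57, 3.14, 3.14, 3.14, 3.14].

## Interface

Orientations are given as [roll, pitch, yaw] about the fixed x, y, z axes, in that order (R = Rz(yaw) Ry(pitch) Rx(roll)).
In Python, from cell import robot, read_camera, nets gives the robot as it stands. The module is installed in compiled form; this text tells all that it offers.
- The arm moves only by the tool carry_out, never from a script. Its arguments are lists of equal length, an entry for each row: "translation": the shift along the tool's x, y, z in m, a list of three; "turn": the turn, a rotation vector about the tool's x, y, z in rad, a list of three; "gripper": the gripper's target within -1 to 1 (shut at 1, half-way at 0, fully open at -1). A call has 1 to 10 rows; each row shifts and turns the commanded pose from where the row before left it, along the tool's axes as they then stand; what a row does not reach is not made up. A row lasts 1/10 s, in which the tool goes at most 50 mm and 8.59 degrees, less where a joint would pass 70% of its speed; a pose out of reach is approached as far as the arm can. A call with a gripper value outside its range is refused whole. The fingers move at their own pace and stop on an object; "squeeze" is the grip in N (left out, the last holds). Time passes only in rows, so rows that do not move let the fingers close. It gives the time, the measured TCP pose, the force and the opening at its end, in the units of the state.
- robot.observe(): the state, without advancing time (a new reading comes with each control period).
- read_camera(name): name is "side" or "top"; returns a dict with "img" (400x640x3 uint8, red, green, blue), "fx", "fy", "cx", "cy" (pixels), "distortion" ([k1, k2, p1, p2, k3] as OpenCV has them; the pictures are not rectified), "world_from_camera" (4x4, takes a point from camera to world coordinates). Camera axes: x right, y down, z forward; pixel columns grow to the right and rows downward; lengths in m; the calibration is good to about 2 mm. A picture is of the moment at which its call begins. There is no depth.
- robot.hand_in(): hands the job in, once; it reports no verdict.
Trained networks look in a picture, given as the dict that the camera call returned (one of the last four; its "shot" number tells which), for a name from the list of things; names that differ only in an ending like _2 or _b are one class to them, and where a whole thing is asked for, a point or a joint stands for the part that bears it (a point fixed in the world has none). Each returns a list of dicts, best first, with "score" (0 to 1); they miss things now and then, are a little off and sometimes report something else, mostly with a low value. They report only what shows in the picture. A call takes as long as a camera call. They do not tell look-alikes from the thing itself.
- nets.regions_of(picture, name): "region" (400x640 bool, what is visible of it) and "pixel" ([column, row] in pixels, amid what is visible of it).
- nets.tip_of(picture, name): "pixel" ([column, row] in pixels: a listed point, or the origin of a listed thing).
The state is a dict: "time": time; "qpos": joint angles; "qvel": joint speeds; "joint_efforts": joint torques, N m; "tool_pos": TCP position; "tool_rot": TCP orientation; "contact_force": force on the tool from outside, world axes, zero at the start; "torque": the same for the moment, N m; "opening": finger opening in m.
Only numpy, scipy, OpenCV 4.12 (cv2) and the standard library are available. Lean on these libraries where they do the work, as an engineer would, in place of code of your own. Each camera call takes 0.05 s, during which the arm holds its last target. There are 200 camera calls.

## Working session

There is one attempt and no reset: what is moved stays moved. The work goes in short steps, Python scripts to look and compute and a tool call to move; the robot and the scene stay as the last step left them, time stands still between calls to the robot, and variables do not carry over. Pictures are saved under pics/ and viewed, about 8 in all and at most 12, crops included, and the job is handed in when it is done.

Besides the shell and the picture viewer there is one more tool, called after "Emit:" in YAML: its name, and indented under it one key for each argument. carry_out: Moves the arm, as the interface text tells. Its arguments: {"type":"object","properties":{"translation":{"type":"array","items":{"type":"array","items":{"type":"number"}}},"turn":{"type":"array","items":{"type":"array","items":{"type":"number"}}},"gripper":{"type":"array","items":{"type":"number"}},"squeeze":{"type":"number"}},"required":["translation","turn","gripper"]}

```bash
mkdir -p pics; cat > h.py <<'E'
from cell import robot, read_camera, nets
import numpy as np, cv2
def cam(n):
    return read_camera(n)
def KD(p): return np.array([[p['fx'],0,p['cx']],[0,p['fy'],p['cy']],[0,0,1.]]),np.array(p['distortion'],float)
def ray(p,px):
    K,D=KD(p); u=cv2.undistortPoints(np.array([[px]],float),K,D)[0,0]
    T=np.array(p['world_from_camera']); d=T[:3,:3]@np.array([u[0],u[1],1]); return T[:3,3],d/np.linalg.norm(d)
def at_z(p,px,z):
    o,d=ray(p,px); return o+d*(z-o[2])/d[2]
def tri(p1,x1,p2,x2):
    o,d=ray(p1,x1);q,e=ray(p2,x2)
    s=np.linalg.lstsq(np.c_[d,-e],q-o,rcond=None)[0]
    a=o+d*s[0];b=q+e*s[1]; return (a+b)/2,np.linalg.norm(a-b)
def proj(p,X):
    K,D=KD(p);T=np.linalg.inv(np.array(p['world_from_camera']))
    r,_=cv2.Rodrigues(T[:3,:3]); return cv2.projectPoints(np.array(X,float).reshape(-1,1,3),r,T[:3,3],K,D)[0][:,0]
def save(img,n): cv2.imwrite('pics/'+n,cv2.cvtColor(img,cv2.COLOR_RGB2BGR))
E
python3 - <<'E'
from h import *
np.set_printoptions(precision=4,suppress=True)
P={n:cam(n) for n in('top','side')}
for n,p in P.items():
    save(p['img'],n+'0.png'); print(n,np.array(p['world_from_camera'])[:3,3],p['fx'])
    for t in('green_tile_center','white_tile_center','terracotta_tile_center','stand'):
        for f in ('tip_of','regions_of'):
            for r in getattr(nets,f)(p,t)[:5]:
                s=''
                if 'region' in r: 
                    s=(r['region'].sum(),np.round(cv2.minAreaRect(np.argwhere(r['region'])[:,::-1].astype(np.float32)),1) if 0 else cv2.minAreaRect(np.argwhere(r['region'])[:,::-1].astype(np.float32)))
                print(t,f,np.round(r['pixel'],1),round(r['score'],2),s, at_z(p,r['pixel'],0.065))
print(robot.observe())
E
```

```text
top [0.2132 0.0096 1.2336] 496.0743107094599
green_tile_center tip_of [266.5 114.8] 0.61  [0.5915 0.1769 0.065 ]
green_tile_center regions_of [264.3 114.6] 0.55 (np.int64(227), ((263.65521240234375, 112.86206817626953), (48.84599304199219, 5.252257347106934), 66.80140686035156)) [0.5921 0.1823 0.065 ]
white_tile_center tip_of [238.5 124.4] 0.87  [0.569  0.2459 0.065 ]
white_tile_center regions_of [237.7 123. ] 0.71 (np.int64(398), ((237.43101501464844, 122.82759094238281), (52.73747253417969, 8.727680206298828), 68.19859313964844)) [0.5726 0.2479 0.065 ]
terracotta_tile_center tip_of [211.7 136.2] 0.94  [0.541  0.3117 0.065 ]
terracotta_tile_center tip_of [221.7 207.8] 0.77  [0.3638 0.2846 0.065 ]
terracotta_tile_center tip_of [206.5 295.9] 0.73  [0.1569 0.3182 0.065 ]
terracotta_tile_center tip_of [354.  197.3] 0.59  [ 0.3825 -0.032   0.065 ]
terracotta_tile_center regions_of [207.2 294.2] 0.86 (np.int64(416), ((207.86239624023438, 295.541259765625), (6.8963494300842285, 70.30445098876953), 73.3007583618164)) [0.1608 0.3166 0.065 ]
terracotta_tile_center regions_of [351.8 199.3] 0.8
[... 1849 characters left out ...]
65 ]
stand tip_of [293.5 138.8] 0.83  [ 0.5368 -0.1852  0.065 ]
stand regions_of [291.7 133.4] 0.65 (np.int64(1689), ((292.16827392578125, 137.1146240234375), (62.62205505371094, 32.69384765625), 20.2248592376709)) [ 0.5526 -0.2052  0.065 ]
{'time': 0.9, 'qpos': array([-1.266 ,  0.342 ,  1.5241, -0.    ,  1.2754, -0.146 ]), 'qvel': array([0.0015, 0.0004, 0.0006, 0.0001, 0.0012, 0.0008]), 'joint_efforts': array([  0.0004, -43.1123, -24.4479,   0.0718,   0.0483,  -0.    ]), 'tool_pos': array([ 0.2288, -0.4726,  0.2267]), 'tool_rot': array([ 3.1416, -0.0001, -1.12  ]), 'contact_force': array([-0.8484, -0.1757,  0.1311]), 'torque': array([0.0043, 0.0094, 0.0107]), 'opening': 0.09182358127027578}
```

View pics/top0.png

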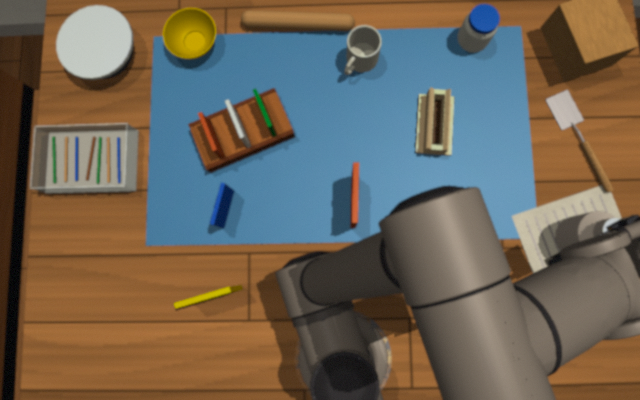

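View pics/side0.png

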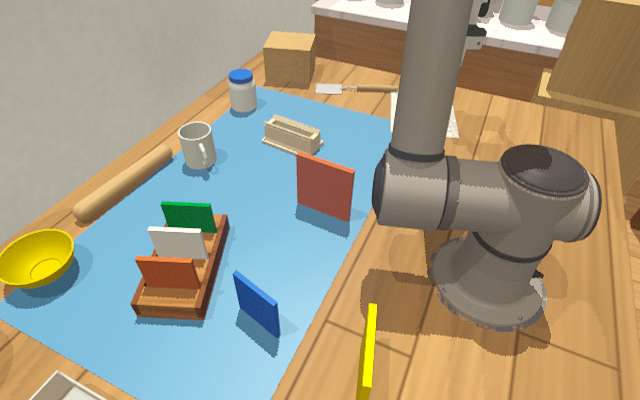

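Green is in the rack slot nearest the stand: top (263,112), side (190,217). White is in the middle slot and terracotta at the far end. The stand is at top (436,122), side (293,137). The large red slab at top (354,195) and the blue and yellow slabs are look-alikes. Next I'll refine by silhouette fits.

```bash
cat > fit.py <<'E'
from h import *
from scipy.optimize import minimize
np.set_printoptions(precision=4,suppress=True)
def box(x,y,yaw,z0,z1,lx=.1,ly=.01):
    c,s=np.cos(yaw),np.sin(yaw)
    return np.array([[x+c*a*lx/2-s*b*ly/2,y+s*a*lx/2+c*b*ly/2,z] for a in(-1,1) for b in(-1,1) for z in(z0,z1)])
def sil(p,X,S=4):
    h=cv2.convexHull((proj(p,X)+.5).astype(np.float32)*S)
    m=np.zeros((400*S,640*S),np.float32);cv2.fillConvexPoly(m,np.int32(np.round(h*16)),1.,shift=4)
    return cv2.resize(m,(640,400),interpolation=cv2.INTER_AREA)
def fit(ps,masks,x0,z0,z1,**k):
    f=lambda v:sum(1-np.minimum(s:=sil(p,box(*v,z0,z1,**k)),m).sum()/np.maximum(s,m).sum() for p,m in zip(ps,masks))
    best=None
    for _ in range(3):
        b=minimize(f,x0,method='Nelder-Mead',options=dict(initial_simplex=np.array([x0,x0+np.r_[.01,0,0],x0+np.r_[0,.01,0],x0+np.r_[0,0,.12]]),xatol=1e-5,fatol=1e-5)); x0=b.x
    return b.x,b.fun
E
python3 - <<'E'
from fit import *
t=cam('top');s=cam('side')
def col(p,c,roi):
    i=p['img'].astype(int);r,g,b=i[...,0],i[...,1],i[...,2]
    hsv=cv2.cvtColor(p['img'],cv2.COLOR_RGB2HSV).astype(int)
    m={'g':(g>1.6*r)&(g>1.35*b),'w':(hsv[...,1]<60)&(hsv[...,2]>110),'r':(r>1.9*g)&(hsv[...,1]>150)&(r>140)}[c]
    o=np.zeros((400,640),np.float32);x0,y0,x1,y1=roi;o[y0:y1,x0:x1]=m[y0:y1,x0:x1];
    n,l,st,_=cv2.connectedComponentsWithStats(o.astype(np.uint8)); return (l==1+st[1:,4].argmax()).astype(np.float32)
for c,roi,x0 in(('g',(240,80,290,150),[.59,.18,-.35]),('w',(215,85,260,155),[.57,.247,-.35]),('r',(190,100,225,170),[.54,.31,-.35])):
    for sg in(1,-1):
        m=col(t,c,roi);x,f=fit([t],[m],np.array([x0[0],x0[1],sg*x0[2]]),.045,.12); print(c,m.sum(),x,f)
m=col(s,'r',(130,240,205,300));print('side r',m.sum(),fit([s],[m],np.array([.54,.31,.35]),.045,.12))
m=col(t,'r',(190,100,225,170))
a=cv2.resize(t['img'][75:175,385:485],(500,500),interpolation=cv2.INTER_CUBIC)
b=cv2.resize(s['img'][105:165,250:335],None,fx=5,fy=5,interpolation=cv2.INTER_CUBIC)
o=np.zeros((500,930,3),np.uint8);o[:,:500]=a;o[:300,502:502+425]=b
save(cv2.resize(o,(800,430)),'stand.png')
E
```

```text
g 208.0 [0.591  0.1801 0.3864] 0.19445151090621948
g 208.0 [0.591  0.1801 0.387 ] 0.19475561380386353
w 255.0 [0.578  0.2523 0.3818] 0.22233068943023682
w 255.0 [0.5751 0.251  0.3827] 0.22360491752624512
r 156.0 [0.5427 0.3144 0.4584] 0.5730903148651123
r 156.0 [0.5426 0.3143 0.4542] 0.5731601715087891
side r 9.0 (array([ 0.5903,  0.2891, -0.5213]), np.float64(0.98124098777771))
```

View pics/stand.png

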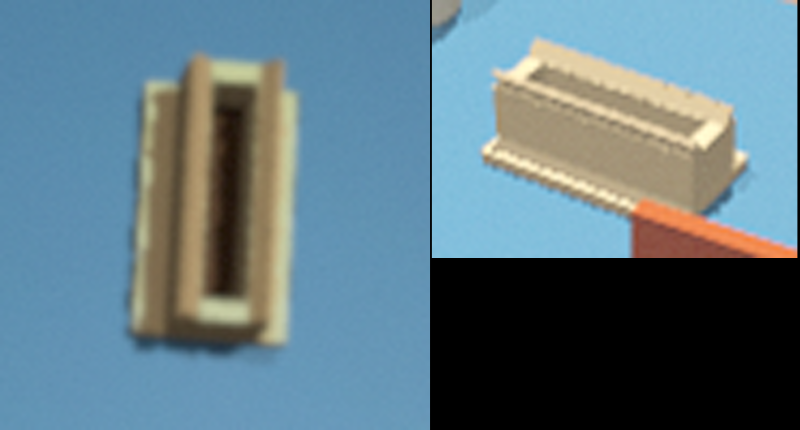

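```bash
cat > m.py <<'E'
from fit import *
t=cam('top');s=cam('side')
def nb(p,roi):
    h=cv2.cvtColor(p['img'],cv2.COLOR_RGB2HSV).astype(int)
    m=~((h[...,0]>95)&(h[...,0]<118)&(h[...,1]>60))
    o=np.zeros((400,640),np.uint8);x0,y0,x1,y1=roi;o[y0:y1,x0:x1]=m[y0:y1,x0:x1]
    n,l,st,_=cv2.connectedComponentsWithStats(o);return (l==1+st[1:,4].argmax()).astype(np.float32)
def run(model,x0,masks,d):
    def f(v): 
        return sum(1-np.minimum(q:=model(p,v),m).sum()/np.maximum(q,m).sum() for p,m in masks)
    x=np.array(x0,float)
    for _ in range(3):
        b=minimize(f,x,method='Nelder-Mead',options=dict(initial_simplex=np.vstack([x,x+np.diag(d)]),xatol=1e-5,fatol=1e-5));x=b.x
    return x,b.fun
def rack(p,v):
    x,y,a=v[:3];q=sil(p,box(x,y,a,0,.045,.128,.236))
    for k in(-.07,0,.07): q=np.maximum(q,sil(p,box(x-np.sin(a)*k,y+np.cos(a)*k,a,.03,.12)))
    return q
def stand(p,v):
    x,y,a,h,w,wl,l=v
    q=np.maximum(sil(p,box(x,y,a,0,h,.154,.09)),sil(p,box(x,y,a,0,.05,l,w)))
    return np.maximum(q,sil(p,box(x,y,a,.05,.06,l,wl)))
mt,ms=nb(t,(180,80,305,180)),nb(s,(125,195,235,325))
st,ss=nb(t,(400,75,475,170)),nb(s,(255,110,330,153))
print(mt.sum(),ms.sum(),st.sum(),ss.sum())
for M in([(t,mt),(s,ms)],[(t,mt)],[(s,ms)]): 
    r,f=run(rack,[.57,.247,.38],M,[.01,.01,.1]);print('rack',r,f)
    if len(M)==2:R=r
for M in([(t,st),(s,ss)],[(t,st)]):
    r,f=run(stand,[.557,-.23,0.,.01,.05,.06,.14],M,[.01,.01,.1,.005,.01,.01,.01]);print('stand',r,f)
    if len(M)==2:S=r
x,y,a=R;out=[]
for p,roi in((t,(180,70,480,185)),(s,(120,105,340,330))):
    k=2.6 if p is t else 2.0
    im=p['img'].copy();im=cv2.resize(im,None,fx=k,fy=k,interpolation=cv2.INTER_CUBIC)
    def ln(A,c): cv2.polylines(im,[np.int32((proj(p,A)+.5)*k)],True,c,1)
    B=lambda *q,**z:box(*q,**z)
    rect=lambda x,y,a,z,lx,ly:box(x,y,a,z,z,lx,ly)[[0,2,6,4]]
    ln(rect(x,y,a,.045,.128,.236),(255,255,0))
    for j in(-.07,0,.07): ln(rect(x-np.sin(a)*j,y+np.cos(a)*j,a,.12,.1,.01),(0,255,255))
    ln(rect(*S[:3],.0,.154,.09),(255,0,0));ln(rect(*S[:3],.05,.13,.026),(255,0,255));ln(rect(*S[:3],.06,.13,.045),(0,255,0))
    x0,y0,x1,y1=[int(k*q) for q in roi];out.append(im[y0:y1,x0:x1])
w=max(o.shape[1] for o in out)
o=np.vstack([np.pad(o,((0,0),(0,w-o.shape[1]),(0,0))) for o in out]);print(o.shape)
f=min(1,600/o.shape[0],800/o.shape[1]);save(cv2.resize(o,None,fx=f,fy=f,interpolation=cv2.INTER_AREA),'ov.png')
E
python3 m.py
```

```text
5228.0 8486.0 2371.0 1711.0
rack [0.5675 0.2432 0.3916] 0.08622795343399048
rack [0.5683 0.2468 0.39  ] 0.03253030776977539
rack [0.5676 0.2415 0.3894] 0.01637101173400879
stand [ 0.5749 -0.2436 -0.1008  0.0138  0.0556  0.0585  0.1509] 0.13389652967453003
stand [ 0.5748 -0.243  -0.1051  0.0147  0.0523  0.056   0.1525] 0.023625969886779785
(749, 780, 3)
```

View pics/ov.png

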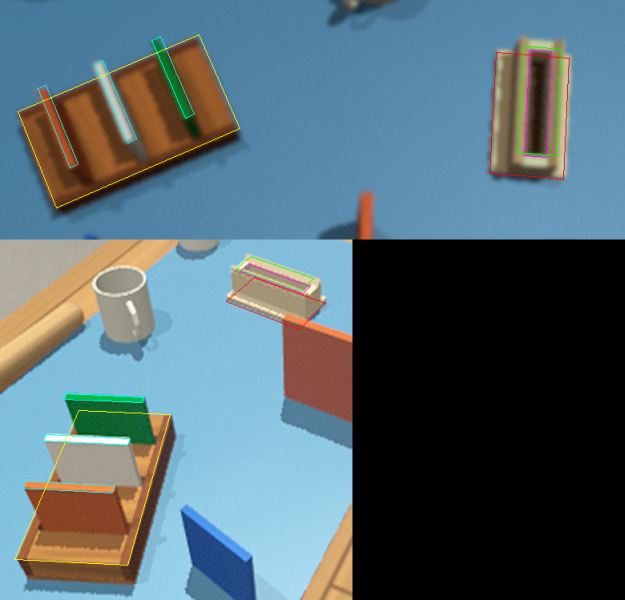

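The model overlay matches both pictures. Green tile: centre about (0.5945, 0.179), yaw 0.391. Stand: about (0.575, -0.243), yaw -0.103. I'll grasp at tool yaw -1.18 and place at -1.674, with the jaws half open so they clear the white tile.

Emit:
carry_out:
  translation:
    - [0, 0, 0]
    - [-0.023, -0.029, 0]
    - [-0.023, -0.029, 0]
    - [-0.023, -0.029, 0]
    - [-0.023, -0.029, 0]
    - [-0.023, -0.029, 0]
    - [-0.023, -0.029, 0]
    - [-0.023, -0.029, 0]
    - [-0.023, -0.029, 0]
    - [-0.023, -0.029, 0]
  turn:
    - [0, 0, 0.06]
    - [0, 0, 0]
    - [0, 0, 0]
    - [0, 0, 0]
    - [0, 0, 0]
    - [0, 0, 0]
    - [0, 0, 0]
    - [0, 0, 0]
    - [0, 0, 0]
    - [0, 0, 0]
  gripper: [0, 0, 0, 0, 0, 0, 0, 0, 0, 0]
  squeeze: 20

```text
time: 2.1
tool_pos: [0.3918, -0.1804, 0.2269]
tool_rot: [-3.141, -0.001, -1.18]
contact_force: [0.5, -0.8, -0.1]
opening: 0.0459
```

Emit:
carry_out:
  translation:
    - [-0.023, -0.029, 0]
    - [-0.023, -0.029, 0]
    - [-0.023, -0.029, 0]
    - [-0.023, -0.029, 0]
    - [-0.023, -0.029, 0]
    - [-0.023, -0.029, 0]
    - [-0.023, -0.029, 0]
    - [-0.023, -0.029, 0]
    - [-0.023, -0.029, 0]
    - [0, 0, 0]
  turn:
    - [0, 0, 0]
    - [0, 0, 0]
    - [0, 0, 0]
    - [0, 0, 0]
    - [0, 0, 0]
    - [0, 0, 0]
    - [0, 0, 0]
    - [0, 0, 0]
    - [0, 0, 0]
    - [0, 0, 0]
  gripper: [0, 0, 0, 0, 0, 0, 0, 0, 0, 0]

```text
time: 3.1
tool_pos: [0.5549, 0.1126, 0.2262]
tool_rot: [-3.141, 0.001, -1.176]
contact_force: [-0.0, -0.6, -0.3]
opening: 0.0461
```

```bash
cat > d.py <<'E'
import sys
from h import *
from scipy.spatial.transform import Rotation as Ro
o=robot.observe();x,y,z,w=map(float,sys.argv[1:])
R=Ro.from_euler('xyz',o['tool_rot']);G=Ro.from_euler('xyz',[np.pi,0,w])
np.set_printoptions(precision=4,suppress=True)
print(o['time'],o['tool_pos'],o['tool_rot'],o['contact_force'],o['opening'],o['qpos'])
print('turn first',(R.inv()*G).as_rotvec(),'then shift',G.inv().apply(np.array([x,y,z])-o['tool_pos']))
E
python3 d.py .5945 .179 .15 -1.18
```

```text
3.1 [0.5549 0.1126 0.2262] [-3.1406  0.0008 -1.1762] [-0.025  -0.6193 -0.2923] 0.046054498549281446 [0.0642 0.4178 1.4094 0.0012 1.3136 1.2401]
turn first [-0.001   0.0008  0.0038] then shift [-0.0464 -0.0619  0.0762]
```

Emit:
carry_out:
  translation:
    - [-0.0155, -0.0206, 0]
    - [-0.0155, -0.0206, 0]
    - [-0.0154, -0.0207, 0]
    - [0, 0, 0.025]
    - [0, 0, 0.025]
    - [0, 0, 0.026]
    - [0, 0, 0]
    - [0, 0, 0]
  turn:
    - [0, 0, 0.004]
    - [0, 0, 0]
    - [0, 0, 0]
    - [0, 0, 0]
    - [0, 0, 0]
    - [0, 0, 0]
    - [0, 0, 0]
    - [0, 0, 0]
  gripper: [0, 0, 0, 0, 0, 0, 0, 0]

```text
time: 3.9
tool_pos: [0.5935, 0.1749, 0.1511]
tool_rot: [3.141, -0.0, -1.184]
contact_force: [0.7, 1.0, 0.5]
opening: 0.0459
```

```bash
python3 d.py .5945 .179 .086 -1.18; python3 - <<'E'
from h import *
a=cam('top')['img'][70:180,180:310];b=cam('side')['img'][90:300,100:290]
a=cv2.resize(a,None,fx=3,fy=3,interpolation=cv2.INTER_CUBIC);b=cv2.resize(b,None,fx=2,fy=2,interpolation=cv2.INTER_CUBIC)
H=max(a.shape[0],b.shape[0]);save(np.hstack([np.pad(i,((0,H-i.shape[0]),(0,0),(0,0))) for i in(a,b)]),'pre.png')
E
```

```text
3.9 [0.5935 0.1749 0.1511] [ 3.1412 -0.0001 -1.1844] [0.7141 0.9808 0.4564] 0.04589585090973604 [ 0.1629  0.576   1.3576 -0.0002  1.2083  1.3474]
turn first [ 0.0004 -0.0001 -0.0044] then shift [-0.0034 -0.0025  0.0651]
```

View pics/pre.png

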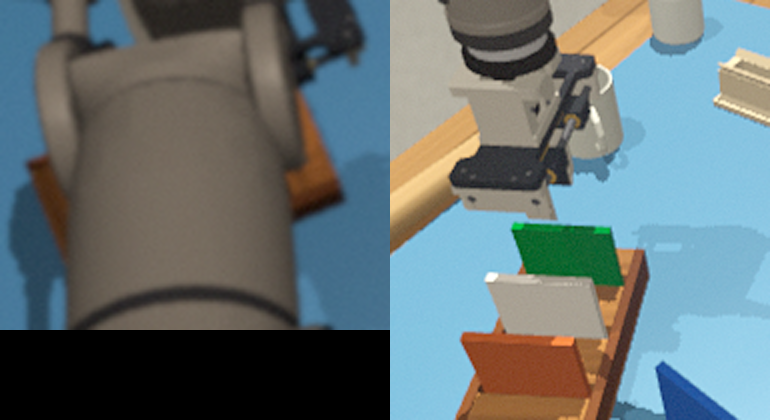

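Side crop: the near fingertip (545,218) sits beside and above the middle of the green tile's top edge (562,227), as expected. I'll descend and grip.

Emit:
carry_out:
  translation:
    - [-0.003, -0.0025, 0]
    - [0, 0, 0.016]
    - [0, 0, 0.016]
    - [0, 0, 0.016]
    - [0, 0, 0.016]
    - [0, 0, 0]
    - [0, 0, 0]
    - [0, 0, 0]
    - [0, 0, 0]
    - [0, 0, 0]
  turn:
    - [0, 0, -0.004]
    - [0, 0, 0]
    - [0, 0, 0]
    - [0, 0, 0]
    - [0, 0, 0]
    - [0, 0, 0]
    - [0, 0, 0]
    - [0, 0, 0]
    - [0, 0, 0]
    - [0, 0, 0]
  gripper: [0, 0, 0, 0, 0, 0, 0.9, 0.9, 0.9, 0.9]
  squeeze: 20

```text
time: 5.0
tool_pos: [0.595, 0.1793, 0.0875]
tool_rot: [-3.14, -0.0, -1.18]
contact_force: [-0.3, -0.1, -0.7]
opening: 0.0181
```

Emit:
carry_out:
  translation:
    - [0, 0, 0]
    - [0, 0, 0]
    - [0, 0, 0]
    - [0, 0, 0]
  turn:
    - [0, 0, 0]
    - [0, 0, 0]
    - [0, 0, 0]
    - [0, 0, 0]
  gripper: [1, 1, 1, 1]

```text
time: 5.4
tool_pos: [0.5948, 0.1792, 0.0871]
tool_rot: [-3.141, -0.0, -1.18]
contact_force: [-0.2, -0.5, 4.7]
opening: 0.0096
```

Emit:
carry_out:
  translation:
    - [0, 0, -0.005]
    - [0, 0, -0.01]
    - [0, 0, -0.012]
    - [0, 0, -0.012]
    - [0, 0, -0.012]
    - [0, 0, -0.015]
    - [0, 0, -0.015]
    - [0, 0, -0.02]
    - [0, 0, -0.02]
    - [0, 0, 0]
  turn:
    - [0, 0, 0]
    - [0, 0, 0]
    - [0, 0, 0]
    - [0, 0, 0]
    - [0, 0, 0]
    - [0, 0, 0]
    - [0, 0, 0]
    - [0, 0, 0]
    - [0, 0, 0]
    - [0, 0, 0]
  gripper: [1, 1, 1, 1, 1, 1, 1, 1, 1, 1]
  squeeze: 30

```text
time: 6.4
tool_pos: [0.5962, 0.1795, 0.2117]
tool_rot: [-3.135, -0.002, -1.18]
contact_force: [-0.6, 0.2, -2.5]
opening: 0.0097
```

```bash
python3 d.py .575 -.243 .208 -1.674; python3 - <<'E'
from h import *
save(cam('side')['img'],'lift.png')
E
```

```text
6.4 [0.5962 0.1795 0.2117] [-3.1348 -0.0016 -1.18  ] [-0.6388  0.24   -2.494 ] 0.009734641666381948 [ 0.1694  0.5302  1.2652 -0.      1.3392  1.3494]
turn first [-0.0071  0.0002  0.494 ] then shift [ 0.4224 -0.0225  0.0037]
```

View pics/lift.png

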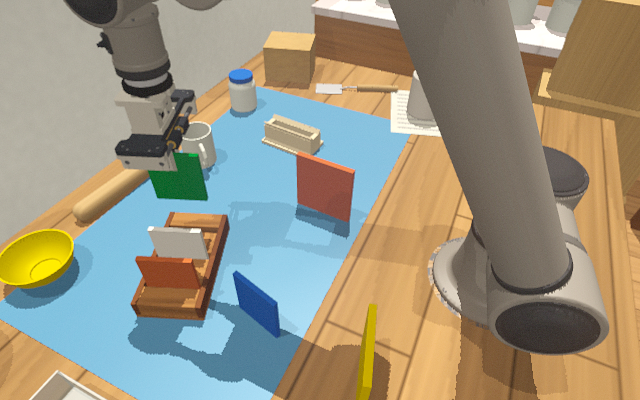

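The tile is out and hanging upright (178,178), and both bystanders are still standing. Carrying it over to the stand.

Emit:
carry_out:
  translation:
    - [0, 0, 0]
    - [0, 0, 0]
    - [0, 0, 0]
    - [0, 0, 0]
    - [0, 0, 0]
    - [0, 0, 0]
    - [0.01, 0, 0]
    - [0.02, -0.002, 0]
    - [0.025, -0.003, 0]
    - [0.03, -0.003, 0]
  turn:
    - [-0.007, 0, 0.05]
    - [0, 0, 0.08]
    - [0, 0, 0.1]
    - [0, 0, 0.1]
    - [0, 0, 0.1]
    - [0, 0, 0.064]
    - [0, 0, 0]
    - [0, 0, 0]
    - [0, 0, 0]
    - [0, 0, 0]
  gripper: [1, 1, 1, 1, 1, 1, 1, 1, 1, 1]

```text
time: 7.45
tool_pos: [0.5932, 0.0929, 0.207]
tool_rot: [3.134, -0.003, -1.671]
contact_force: [1.0, -0.8, -3.0]
opening: 0.0098
```

Emit:
carry_out:
  translation:
    - [0.035, -0.003, 0]
    - [0.035, -0.003, 0]
    - [0.035, -0.003, 0]
    - [0.035, -0.003, 0]
    - [0.035, -0.002, 0]
    - [0.035, 0, 0]
    - [0.035, 0, 0]
    - [0.03, 0, 0]
    - [0.025, 0, 0]
    - [0.02, 0, 0]
  turn:
    - [0, 0, 0]
    - [0, 0, 0]
    - [0, 0, 0]
    - [0, 0, 0]
    - [0, 0, 0]
    - [0, 0, 0]
    - [0, 0, 0]
    - [0, 0, 0]
    - [0, 0, 0]
    - [0, 0, 0]
  gripper: [1, 1, 1, 1, 1, 1, 1, 1, 1, 1]

```text
time: 8.45
tool_pos: [0.5735, -0.2281, 0.208]
tool_rot: [3.134, -0.003, -1.673]
contact_force: [1.4, -0.3, -2.0]
opening: 0.0101
```

Emit:
carry_out:
  translation:
    - [0.012, 0, 0]
    - [0.005, 0, 0]
    - [0, 0, 0]
    - [0, 0, 0]
    - [0, 0, 0]
  turn:
    - [0, 0, 0]
    - [0, 0, 0]
    - [0, 0, 0]
    - [0, 0, 0]
    - [0, 0, 0]
  gripper: [1, 1, 1, 1, 1]

```text
time: 8.95
tool_pos: [0.5732, -0.2418, 0.209]
tool_rot: [3.135, -0.003, -1.672]
contact_force: [0.0, -0.1, -2.5]
opening: 0.0099
```

```bash
python3 d.py .575 -.243 .155 -1.674
```

```text
8.95 [ 0.5732 -0.2418  0.209 ] [ 3.1353 -0.0029 -1.6725] [ 0.045  -0.1356 -2.5297] 0.009920121784017836 [-0.5196  0.5384  1.2585 -0.0054  1.3492  1.1541]
turn first [ 0.0063 -0.003   0.0015] then shift [ 0.001  -0.0019  0.054 ]
```

Emit:
carry_out:
  translation:
    - [0, 0, 0]
    - [0.001, -0.002, 0.01]
    - [0, 0, 0.02]
    - [0, 0, 0.02]
    - [0, 0, 0.007]
    - [0, 0, 0]
    - [0, 0, 0]
  turn:
    - [0.006, -0.003, 0.001]
    - [0, 0, 0]
    - [0, 0, 0]
    - [0, 0, 0]
    - [0, 0, 0]
    - [0, 0, 0]
    - [0, 0, 0]
  gripper: [1, 1, 1, 1, 1, 1, 1]

```text
time: 9.65
tool_pos: [0.5754, -0.2442, 0.1525]
tool_rot: [-3.141, -0.001, -1.675]
contact_force: [0.2, 0.9, -1.9]
opening: 0.0095
```

```bash
python3 d.py .575 -.243 .087 -1.674; python3 - <<'E'
from h import *
a=cam('top')['img'][60:180,370:500];b=cam('side')['img'][40:170,230:370]
a=cv2.resize(a,None,fx=3,fy=3,interpolation=cv2.INTER_CUBIC);b=cv2.resize(b,None,fx=2.8,fy=2.8,interpolation=cv2.INTER_CUBIC)
H=max(a.shape[0],b.shape[0]);save(np.hstack([np.pad(i,((0,H-i.shape[0]),(0,0),(0,0))) for i in(a,b)]),'over.png')
E
```

```text
9.65 [ 0.5754 -0.2442  0.1525] [-3.1408 -0.0007 -1.6749] [ 0.1876  0.9442 -1.9039] 0.009541734970214032 [-0.5238  0.5852  1.3367 -0.0003  1.2186  1.1511]
turn first [-0.0008 -0.0007 -0.0009] then shift [-0.0012  0.0005  0.0655]
```

View pics/over.png

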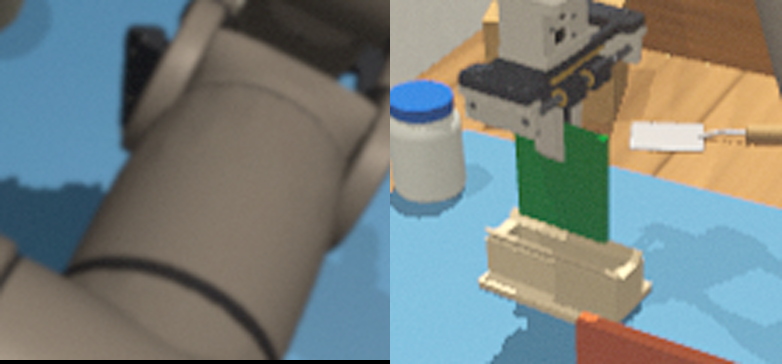

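The tile hangs over the slot, lined up with it (bottom edge from (522,215) to (608,240)). Lowering while watching the force.

Emit:
carry_out:
  translation:
    - [-0.001, 0.0005, 0.006]
    - [0, 0, 0.008]
    - [0, 0, 0.008]
    - [0, 0, 0.008]
    - [0, 0, 0.008]
    - [0, 0, 0.006]
    - [0, 0, 0]
  turn:
    - [0, 0, 0]
    - [0, 0, 0]
    - [0, 0, 0]
    - [0, 0, 0]
    - [0, 0, 0]
    - [0, 0, 0]
    - [0, 0, 0]
  gripper: [1, 1, 1, 1, 1, 1, 1]

```text
time: 10.45
tool_pos: [0.5739, -0.2427, 0.1066]
tool_rot: [3.139, 0.001, -1.675]
contact_force: [0.4, 0.1, -2.5]
opening: 0.0099
```

Emit:
carry_out:
  translation:
    - [0, 0, 0.005]
    - [0, 0, 0.005]
    - [0, 0, 0.004]
    - [0, 0, 0.003]
    - [0, 0, 0]
    - [0, 0, 0]
  turn:
    - [0, 0, 0]
    - [0, 0, 0]
    - [0, 0, 0]
    - [0, 0, 0]
    - [0, 0, 0]
    - [0, 0, 0]
  gripper: [1, 1, 1, 1, 1, 1]

```text
time: 11.05
tool_pos: [0.5746, -0.2431, 0.091]
tool_rot: [3.141, -0.0, -1.675]
contact_force: [1.5, -0.1, -2.6]
opening: 0.0098
```

Emit:
carry_out:
  translation:
    - [0, 0, 0.0015]
    - [0, 0, 0.0015]
    - [0, 0, 0.001]
    - [0, 0, 0]
  turn:
    - [0, 0, 0]
    - [0, 0, 0]
    - [0, 0, 0]
    - [0, 0, 0]
  gripper: [1, 1, 1, 1]

```text
time: 11.45
tool_pos: [0.5745, -0.243, 0.0871]
tool_rot: [3.142, -0.0, -1.675]
contact_force: [-0.7, -0.4, -2.3]
opening: 0.0099
```

Emit:
carry_out:
  translation:
    - [0, 0, 0.001]
    - [0, 0, 0.001]
    - [0, 0, 0]
  turn:
    - [0, 0, 0]
    - [0, 0, 0]
    - [0, 0, 0]
  gripper: [1, 1, 1]

```text
time: 11.75
tool_pos: [0.5745, -0.2431, 0.0871]
tool_rot: [-3.141, -0.001, -1.675]
contact_force: [-5.4, 1.2, 11.2]
opening: 0.0102
```

Bottomed out: the upward force is 11 N. Opening and retreating straight up.

Emit:
carry_out:
  translation:
    - [0, 0, -0.001]
    - [0, 0, 0]
    - [0, 0, 0]
    - [0, 0, 0]
    - [0, 0, 0]
    - [0, 0, 0]
    - [0, 0, 0]
    - [0, 0, 0]
  turn:
    - [0, 0, 0]
    - [0, 0, 0]
    - [0, 0, 0]
    - [0, 0, 0]
    - [0, 0, 0]
    - [0, 0, 0]
    - [0, 0, 0]
    - [0, 0, 0]
  gripper: [0.7, 0.5, 0.2, -0.3, -0.6, -0.6, -0.6, -0.6]

```text
time: 12.55
tool_pos: [0.5745, -0.243, 0.0859]
tool_rot: [3.141, -0.0, -1.675]
contact_force: [0.2, 0.6, -0.2]
opening: 0.0654
```

Emit:
carry_out:
  translation:
    - [0, 0, -0.005]
    - [0, 0, -0.01]
    - [0, 0, -0.02]
    - [0, 0, -0.025]
    - [0, 0, -0.03]
    - [0, 0, -0.03]
    - [0, 0, -0.01]
    - [0, 0, 0]
    - [0, 0, 0]
  turn:
    - [0, 0, 0]
    - [0, 0, 0]
    - [0, 0, 0]
    - [0, 0, 0]
    - [0, 0, 0]
    - [0, 0, 0]
    - [0, 0, 0]
    - [0, 0, 0]
    - [0, 0, 0]
  gripper: [-0.6, -0.6, -0.6, -0.6, -0.6, -0.6, -0.6, -0.6, -0.6]

```text
time: 13.45
tool_pos: [0.574, -0.2427, 0.2148]
tool_rot: [3.14, 0.0, -1.675]
contact_force: [-0.0, -0.8, -0.2]
opening: 0.0732
```

```bash
python3 - <<'E'
from h import *
s=cam('side');print(robot.observe()['contact_force'],robot.observe()['tool_pos'])
save(s['img'],'end.png')
for n in('green_tile_center','white_tile_center','terracotta_tile_center'):
    for r in nets.tip_of(s,n)[:3]: print(n,np.round(r['pixel'],1),round(r['score'],2),at_z(s,r['pixel'],.065))
E
```

```text
[ 0.49291976  0.41436762 -0.37082274] [ 0.57380079 -0.24265834  0.2141876 ]
green_tile_center [291.1 123.4] 0.67 [ 0.57640418 -0.24747535  0.065     ]
white_tile_center [178.6 246. ] 0.75 [0.57367721 0.24018946 0.065     ]
terracotta_tile_center [321.2 185.6] 0.95 [ 0.39410408 -0.04807083  0.065     ]
terracotta_tile_center [172.8 279.2] 0.78 [0.53244106 0.30826512 0.065     ]
terracotta_tile_center [256.9 306. ] 0.67 [0.36401498 0.28942089 0.065     ]
```

View pics/end.png

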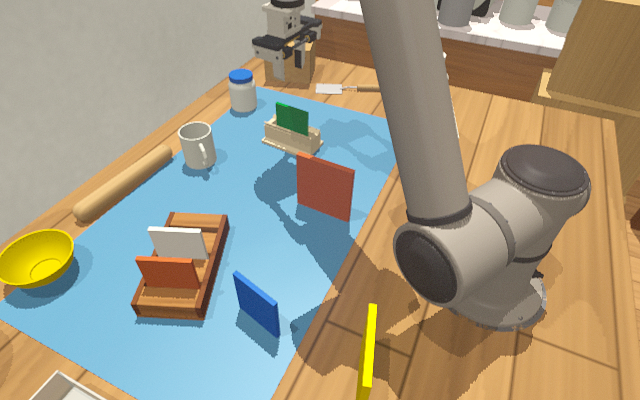

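The green tile stands seated in the stand (292,120). White and terracotta are still in their rack slots, and the arm is clear.

```bash
python3 -c "
from cell import robot; print(robot.hand_in())"
```

```text
the job is handed in; nothing more can be done
None
```

The green tile is standing in the slot of the pale stand, and the job is handed in (no verdict is reported). I gripped it by its top edge, drew it straight up out of the rack and carried it over. I lowered it until the wrist force showed it on the slot floor (11 N upward), then let go and moved up clear of it.

- **Green tile:** the final side picture shows it standing in the stand. The trained network puts its centre at about (0.576, -0.247) m, within 5 mm of the stand's centre as I measured it. That figure assumes the seated height of 65 mm, which agrees with the tool height when the tile touched the floor. I did not measure the lean as an angle.
- **White and terracotta tiles:** both still stand in their rack slots, and their before and after positions agree within about 8 mm, which is around the network's own error.
- **Robot:** it touches nothing, with the contact force near zero, the gripper open and the fingertips at 0.214 m. The clock read about 13.5 s of the 40 s allowed.
- **Disagreements:** the first single-colour fit of the terracotta tile was poor. I replaced it with a joint fit of the rack and all three tiles, which matched both pictures. No check failed at the end.

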